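# Unclamp a beaded mandrel and hold it up for inspection

## Task

Swing the red clamp lever on the metal stand fully open while the mandrel with the two orange glass beads still lies in its saddles, then take that mandrel by the bare steel between the beads (do not squeeze the glass), lift it at least 10 cm clear above its saddles, and finish still holding it there, steady and level, with the lever left open. Keep the mandrel level throughout, do not let it drop, and leave the other things on the bench where they are.

Things in the scene. Friction and masses are not known exactly. Their poses are not given: they have to be found in the camera images.
- stand: Fixed aluminium plate 120 x 220 x 18 mm with two dark saddles at y = +85 and -85 mm. Origin: centre of the underside; z up, y along the mandrel lying in it, x from the lever's knob side to its hinge side. Saddles 44 mm (x) by 12 mm, tops 70 mm up, each with an open slot 14 mm wide, floor 60 mm up. Grey cheeks, 88 mm tall, at x = +47, y = +74 and +96 mm carry the lever.
- clamp_lever (a joint): Angle of the red clamp lever, rad: 0 = shut, lying level over the mandrel at the +y saddle with about 4 mm of air above the mandrel; grows as the knob end rises; 1.57 = upright; stop at 1.8 (leaning back, fully open). It starts between 0 and 0.2. A stiff hinge (about 0.06 N m): it stays where it is left and needs about 1 N at the knob.
- lever_hinge (a point): Point on the lever's hinge axis, which runs along the stand's y axis, 79 mm above the bench, at x = +47, y = +85 mm of the stand. Its axes turn with the lever.
- lever_knob (a point): Centre of the black cylindrical knob at the lever's free end: 18 mm diameter, 22 mm long, lying along the stand's y axis (pinch it on its two flat ends, from above), 112 mm from the hinge; with the lever shut it is on the stand's -x side, 79 mm above the bench. The red bar behind it is 10 x 10 mm.
- mandrel: Loose straight steel rod, 10 mm diameter, 240 mm long, with two orange glass beads fixed on it. Origin: on the rod's axis at mid length; the y axis runs along the rod; 65 mm above the bench as it lies in the saddles. The steel is bare from y = -39 to y = +37 mm. Mass 0.12 to 0.16 kg; the balance point is about 8 mm from the origin towards the big bead (+y).
- bead_big: The larger orange bead, 32 mm diameter, 26 mm long, fixed on the mandrel 50 mm from its middle on the +y side (the lever's side of the stand). Origin: its centre. Glass: not to be gripped.
- bead_small: The smaller orange bead, 26 mm diameter, 22 mm long, fixed on the mandrel 50 mm from its middle on the -y side. Origin: its centre. Glass: not to be gripped.
- rest: Bystander, fixed: dark wooden rest 90 x 130 x 18 mm with two saddles 55 mm tall, no lever. Origin: centre of the underside.
- blue_mandrel: Bystander, loose: steel rod 10 mm diameter, 150 mm long, with one blue bead 30 mm diameter, lying in the wooden rest 50 mm above the bench. Origin: its middle, on its axis; y along the rod.
- tray: Bystander, loose: round brass tray, 215 mm across, 14 mm high, with small beads. Origin: centre of the underside.
- paddle: Bystander, loose: graphite paddle with wooden handle, 215 mm long, 20 mm high, 55 mm wide. Origin: on its underside near its middle, x axis towards the graphite.
- frit_jar: Bystander, loose: small green glass jar with metal cap, 56 mm diameter, 75 mm high. Origin: centre of the underside.
- tweezers: Bystander, loose: steel tweezers 130 mm long, 6 mm high. Origin: middle of the underside.
Not all that is in view belongs to the job. What is shaped like the mandrel but yellow is not meant.

How it is judged:
By the outcome, as a careful person would: the job done as asked, in the order asked, and still so for the second after the job is handed in, while the arm keeps its last pose, push and grip.
It also fails if it takes over 51 s, if anything falls off the work surface, if the arm or the gripper's body presses on something with over 40 N, if the wrist force passes 120 N, or if a joint passes its speed limit or range.

## Robot

A 6-joint arm with a two-finger parallel gripper is mounted at the origin on the work surface. World frame = base frame: x ahead of the robot, y to its left, z up, the work surface at z = 0. Lengths are in m, angles in rad, forces in N, time in s.
With the tool pointing down it reaches from about 0.25 to 0.725 m from the base axis. Payload 4 kg.
Tool frame: the origin (TCP) lies midway between the tips of the shut fingers; the grasp point (between the pads) lies 19 mm behind it; y points along the fingers, z is the direction in which the jaws open and shut, and the axes are right-handed (so a half turn about y gives the same grasp; the last joint's range is limited). The gripper opens to 85 mm and grips with 20 to 120 N. Pads are 22 mm wide; open, the fingers measure 114 mm over their backs; the gripper's body (76 mm by 85 mm) begins 54 mm behind the grasp point. The pads swing forward as they close: fully open they stand 13 mm farther back than shut.
Start: joints at [1.218, 0.241, 0.005, 1.335, 0, 1.571], TCP at [0.173, 0.469, 0.231] pointing down, gripper open.
Joint ranges: [-2.72, 2.72], [-1.05, 1.87], [-1.09, 1.28], [-1.99, 2.15], [-1.42, 1.44], [-3.14, 3.14]. Speed limits (rad/s): [2.79, 2.79, 3.14, 3.14, 3.14, 3.14].

## Interface

Orientations are given as a unit quaternion [x, y, z, w].
In Python, from workcell import bot gives the robot as it stands. The module is installed in compiled form; this text tells all that it offers.
- The arm moves only by the shell command python3 -m handwheel 'ROWS' [OPENING]. ROWS is JSON, a list of rows, each a list of 6 numbers: the shift along the tool's x, y, z in units of 25 mm (1.0 is 25 mm), then the turn, a rotation vector about the tool's x, y, z in units of 10 degrees (1.0 is 10 degrees). A call has exactly 5 rows; each row is the pose to reach, as a shift and turn from the pose commanded when the call began, along the tool's axes at that moment; what a row does not reach only later rows make up. A row lasts 1/8 s, in which the tool goes at most 62.5 mm and 10.7 degrees, less where a joint would pass 70% of its speed; a pose out of reach is approached as far as the arm can. A call with a gripper value outside its range is refused whole. OPENING is the gripper command: -1 is shut, 1 is fully open, values between are in proportion, set as the call begins (- or left out, the last holds). The fingers move at their own pace and stop on an object; the grip force is fixed at half the most. Time passes only in rows, so rows that repeat a pose let the fingers close, or fill a call up. It gives the time, the measured TCP pose, the force and the opening at its end, in the units of the state.
- bot.get_obs(): the state, without advancing time (a new reading comes with each control period).
- bot.camera(name): name is "side" or "top" or "wrist"; returns a dict with "color" (400x640x3 uint8, red, green, blue), "fx", "fy", "cx", "cy" (pixels), "dist_coeffs" ([k1, k2, p1, p2, k3] as OpenCV has them; the pictures are not rectified), "rvec" (rotation vector, rad) and "tvec" (3), from world to camera coordinates, as OpenCV has them. Camera axes: x right, y down, z forward; pixel columns grow to the right and rows downward; lengths in m; the calibration is good to about 2 mm. A picture is of the moment at which its call begins. There is no depth.
- bot.job_done(): hands the job in, once; it reports no verdict.
The state is a dict: "clock": time; "joint_pos": joint angles; "joint_vel": joint speeds; "tau": joint torques, N m; "eef_pos": TCP position; "tool_rot": TCP orientation; "ft_force": force on the tool from outside, world axes, zero at the start; "ft_torque": the same for the moment, N m; "grip_width": finger opening in m.
Only numpy, scipy, OpenCV 4.12 (cv2) and the standard library are available. Lean on these libraries where they do the work, as an engineer would, in place of code of your own. Each camera call takes 0.05 s, during which the arm holds its last target.

## Working session

There is one attempt and no reset: what is moved stays moved. The work goes in short steps, Python scripts to look and compute and a shell command to move; the robot and the scene stay as the last step left them, time stands still between calls to the robot, and variables do not carry over. Pictures are saved under pics/ and viewed, and the job is handed in when it is done.

```bash
mkdir -p pics; cat > h.py <<'E'
import numpy as np,cv2
from workcell import bot
from scipy.spatial.transform import Rotation as R
def snap(n,f):
    c=bot.camera(n); cv2.imwrite(f'pics/{f}.png',c['color'][:,:,::-1]); np.save(f'pics/{f}.npy',c,allow_pickle=True); return c
def load(f): return np.load(f'pics/{f}.npy',allow_pickle=True).item()
def K(c): return np.array([[c['fx'],0,c['cx']],[0,c['fy'],c['cy']],[0,0,1.]])
def pix(c,P):
    return cv2.projectPoints(np.array(P,float).reshape(-1,3),np.array(c['rvec'],float),np.array(c['tvec'],float),K(c),np.array(c['dist_coeffs'],float))[0].reshape(-1,2)
def onplane(c,uv,z):
    n=cv2.undistortPoints(np.array(uv,float).reshape(-1,1,2),K(c),np.array(c['dist_coeffs'],float)).reshape(-1,2)
    Rm=cv2.Rodrigues(np.array(c['rvec'],float))[0];t=np.array(c['tvec'],float).reshape(3)
    o=-Rm.T@t; d=np.c_[n,np.ones(len(n))]@Rm
    return o+d*((z-o[2])/d[:,2])[:,None]
def crop(f,x0,y0,x1,y1,s,out):
    im=cv2.imread(f'pics/{f}.png')[y0:y1,x0:x1]; cv2.imwrite(f'pics/{out}.png',cv2.resize(im,None,fx=s,fy=s,interpolation=cv2.INTER_CUBIC))
E
python3 - <<'E'
from h import *
for n in('side','top','wrist'):
    snap(n,n+'0')
print({k:np.round(v,3) for k,v in bot.get_obs().items()})
E
```

```text
{'clock': np.float64(0.15), 'joint_pos': array([ 1.218,  0.241,  0.004,  1.335, -0.   ,  1.571]), 'joint_vel': array([-0.003, -0.002,  0.004,  0.001, -0.   ,  0.001]), 'tau': array([-0.0000e+00, -3.7263e+01,  2.5264e+01,  1.2000e-02, -0.0000e+00,
       -0.0000e+00]), 'eef_pos': array([0.173, 0.469, 0.231]), 'tool_rot': array([ 0.697, -0.124,  0.124, -0.696]), 'ft_force': array([ 0.248, -0.064, -0.001]), 'ft_torque': array([-0.071,  0.005, -0.006]), 'grip_width': np.float64(0.085)}
```

View pics/top0.png

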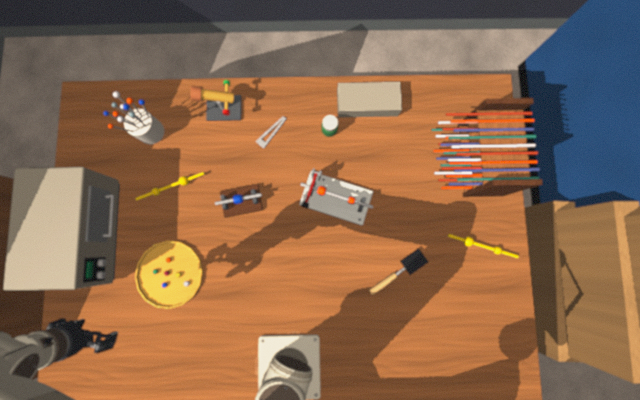

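View pics/side0.png

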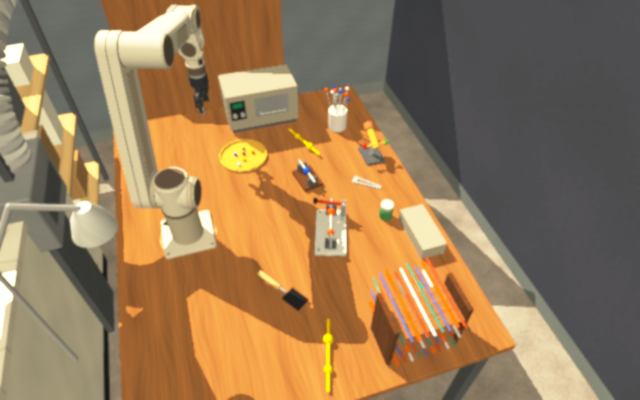

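View pics/wrist0.png

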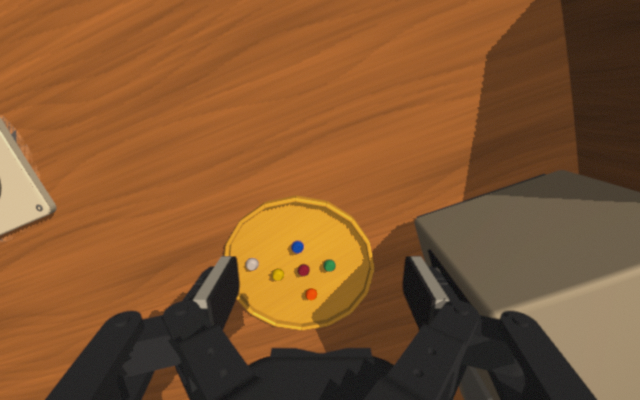

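```bash
python3 - <<'E'
from h import *
crop('top0',280,150,400,240,6,'top0c'); crop('side0',290,180,370,270,6,'side0c')
c=load('top0')
print(onplane(c,[[322,191],[352,199]],.065))
E
```

```text
[[ 0.55045489 -0.11491915  0.065     ]
 [ 0.52281739 -0.21006945  0.065     ]]
```

View pics/top0c.png

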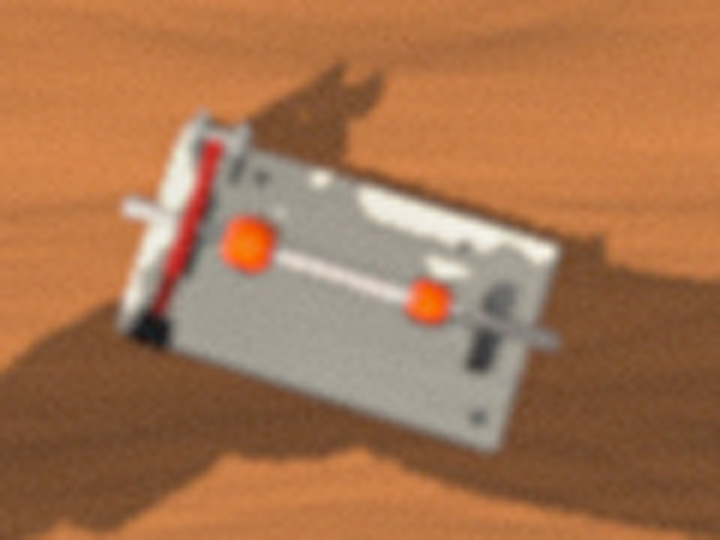

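View pics/side0c.png

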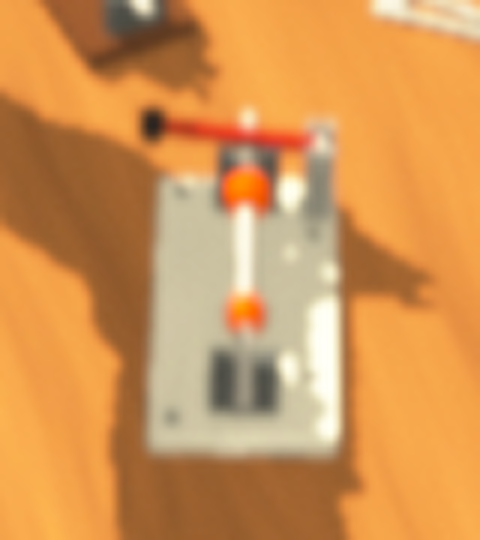

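```bash
cat > fit.py <<'E'
from h import *
from scipy.optimize import least_squares
ct,cs=load('top0'),load('side0')
def S(p,q): # stand->world
    c,s=np.cos(p[2]),np.sin(p[2]); q=np.array(q,float); return np.array([p[0]+c*q[0]-s*q[1],p[1]+s*q[0]+c*q[1],q[2]])
def knob(p): return [.047-.112*np.cos(p[3]),.085,.079+.112*np.sin(p[3])]
T=[((248,243),(0,.05+0,.065),1),((429,300),(0,-.05,.065),1),((150,330),'k',0),((497,450),(-.06,-.11,.018),0),((558,242),(.06,-.11,.018),0)]
Sd=[((246,188),(0,.05,.065),1),((245,313),(0,-.05,.065),1),((152,125),'k',0),((148,452),(-.06,-.11,.018),0),((338,455),(.06,-.11,.018),0)]
def res(p):
    r=[]
    for c,L,o in((ct,T,(280,150)),(cs,Sd,(290,180))):
        for uv,q,m in L:
            if q=='k': q=knob(p)
            if m: q=(q[0],q[1]+p[4],q[2])
            r.append(pix(c,S(p,q))[0]-(np.array(uv)+.5)/6-np.array(o)+.5)
    return np.array(r)
s=least_squares(lambda p:res(p).ravel(),[.53,-.16,-.3,.1,0])
p=s.x
if __name__=='__main__':
    print(np.round(p,4));print(np.round(res(p),1).T)
    print('mandrel',S(p,(0,p[4],.065)),'knob',S(p,knob(p)),'hinge',S(p,(.047,.085,.079)))
E
python3 fit.py
```

```text
[ 0.5345 -0.1634 -0.3291  0.1764  0.0058]
[[-0.3 -0.6  0.9  0.6  0.8  0.5  0.5  0.2  0.3  0.6]
 [ 0.3  0.2  0.4  0.5  0.9  1.   0.  -0.1 -1.9 -1.8]]
mandrel [ 0.53639623 -0.15794974  0.065     ] knob [ 0.50214045 -0.0625226   0.0986573 ] hinge [ 0.60648331 -0.0981619   0.079     ]
```

```bash
cat > plan.py <<'E'
from h import *
def cur():
    o=bot.get_obs(); return np.array(o['eef_pos']),R.from_quat(o['tool_rot'])
def rows(target,zdir,p0=None,R0=None):
    """tool pointing down, jaw axis along zdir -> shift (25mm units) and rotvec (10deg units)"""
    if p0 is None:p0,R0=cur()
    y=np.array([0,0,-1.]);z=np.array([zdir[0],zdir[1],0.]);z/=np.linalg.norm(z)
    out=[]
    for s in(1,-1):
        x=np.cross(y,s*z);Rt=R.from_matrix(np.c_[x,y,s*z])
        out.append((R0.inv()*Rt).as_rotvec()/np.deg2rad(10))
    return R0.inv().apply(np.array(target)-p0)/.025,out
E
python3 - <<'E'
from plan import *
import fit
p,Rr=cur();print(Rr.as_matrix().round(3))
f=fit.p; yd=fit.S(f,(0,1,0))-fit.S(f,(0,0,0))
c=load('wrist0');Rm=cv2.Rodrigues(np.array(c['rvec'],float))[0];o=-Rm.T@np.array(c['tvec']).reshape(3)
print('cam in tool',Rr.inv().apply(o-p),'fwd',Rr.inv().apply(Rm[2]))
t=fit.S(f,(0,0,.30));print(t,rows(t,yd))
print(rows(t,fit.S(f,(1,0,0))-fit.S(f,(0,0,0))))
E
```

```text
[[ 0.938 -0.001  0.346]
 [-0.346 -0.002  0.938]
 [ 0.    -1.    -0.002]]
cam in tool [-0.08215742 -0.14236789 -0.00043528] fwd [ 3.16990007e-01  9.48428747e-01 -4.97005737e-04]
[ 0.53453202 -0.16340768  0.3       ] (array([ 22.32286708,  -2.74364368, -18.73118269]), [array([ 0.00956402, -0.1355928 ,  0.00015423]), array([-2.40442979e-04,  1.78644010e+01,  1.49106491e-02])])
(array([ 22.32286708,  -2.74364368, -18.73118269]), [array([7.36660039e-03, 8.86440493e+00, 7.60807584e-03]), array([ 7.65743208e-03, -9.13559051e+00, -7.41439010e-03])])
```

```bash
python3 -m handwheel '[[1.4,-0.4,-1.3,0,0,0],[2.8,-0.8,-2.6,0,0,0],[4.2,-1.2,-3.9,0,0,0],[5.6,-1.6,-5.2,0,0,0],[7,-2,-6.5,0,0,0]]' 1
python3 -m handwheel '[[1.4,-0.2,-1.3,0,0,0],[2.8,-0.4,-2.6,0,0,0],[4.2,-0.6,-3.9,0,0,0],[5.6,-0.8,-5.2,0,0,0],[7,-0.8,-6.5,0,0,0]]'
python3 -m handwheel '[[1.4,0,-1.3,0,0,0],[2.8,0,-2.6,0,0,0],[4.2,0,-3.9,0,0,0],[5.6,0,-5.2,0,0,0],[6.1,0,-6,0,0,0]]'
python3 - <<'E'
from plan import *
print(cur()[0],bot.get_obs()['joint_pos']); snap('wrist','wrist1')
E
```

```text
clock: 0.78
eef_pos: [0.2811, 0.2548, 0.2815]
tool_rot: [0.696, -0.124, 0.124, -0.696]
ft_force: [-0.1, -0.0, 0.2]
grip_width: 0.085
clock: 1.4
eef_pos: [0.3895, 0.0418, 0.3016]
tool_rot: [-0.696, 0.124, -0.124, 0.696]
ft_force: [0.5, -0.3, 0.7]
grip_width: 0.0858
clock: 2.02
eef_pos: [0.4808, -0.1523, 0.3003]
tool_rot: [0.696, -0.125, 0.124, -0.696]
ft_force: [-0.8, 0.8, -0.2]
grip_width: 0.0854
[ 0.48082207 -0.15228495  0.30029806] [-3.06618462e-01  2.32514626e-01  1.72404086e-01  1.51187319e+00
 -1.73488779e-04  4.81800760e-02]
```

View pics/wrist1.png

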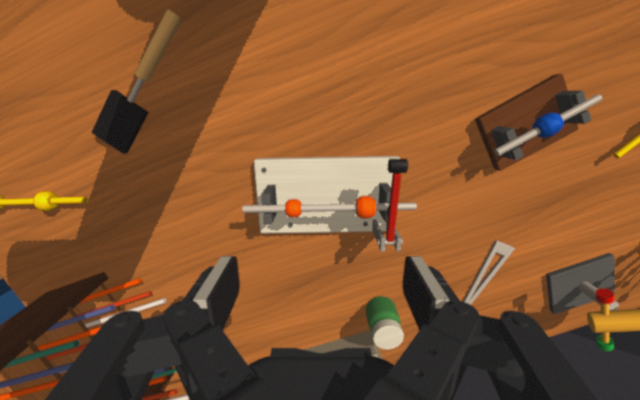

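```bash
python3 - <<'E'
from h import *
crop('wrist1',235,145,425,260,4,'w1c')
E
```

```text
(no output)
```

View pics/w1c.png

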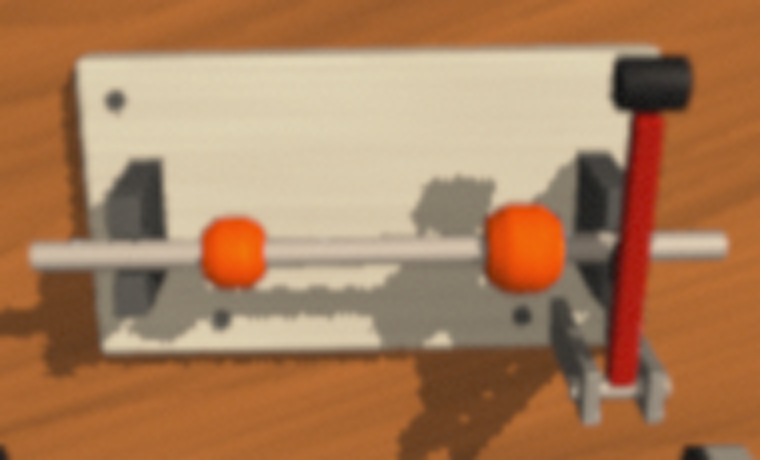

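```bash
cat > fit2.py <<'E'
from h import *
from fit import S,knob,res as res0,p as pinit
from scipy.optimize import least_squares
cw=load('wrist1')
W=[((234,252),(0,-.05,.065),1),((525,249),(0,.05,.065),1),((32,256),(0,-.12,.065),1),((725,244),(0,.12,.065),1),((653,83),'k',0),((624,388),(.047,.085,.079),0),((78,58),(-.06,-.11,.018),0),((103,353),(.06,-.11,.018),0)]
def res(p):
    r=[]
    for uv,q,m in W:
        if q=='k': q=knob(p)
        if m: q=(q[0],q[1]+p[4],q[2])
        r.append(pix(cw,S(p,q))[0]-(np.array(uv)+.5)/4-np.array((235,145))+.5)
    return np.array(r)
s=least_squares(lambda p:np.r_[res(p).ravel(),res0(p)[[0,1,2,5,6,7]].ravel()*.7],pinit);p=s.x
if __name__=='__main__':
    print(np.round(p,4));print(np.round(res(p),1).T);print(np.round(res0(p),1).T)
    for nm,sub in(('wristonly',1),):
        q=least_squares(lambda p:res(p).ravel(),p).x;print(np.round(q,4), 'knob',S(q,knob(q)))
    print('mandrel',S(p,(0,p[4],.065)),'knob',S(p,knob(p)),'hinge',S(p,(.047,.085,.079)))
E
python3 fit2.py
```

```text
[ 0.5347 -0.1603 -0.3414  0.1283  0.0006]
[[ 0.4 -0.5  0.9 -0.4  0.6 -0.4 -0.3 -0.1]
 [ 0.1 -0.1 -0.3  0.4 -0.4 -0.2  0.4  0.4]]
[[ 0.4 -0.  -0.3 -0.7 -0.   0.4  0.1  0.1 -0.3 -0. ]
 [ 0.6  0.9  0.4  0.8  1.3  1.4  0.5  0.1 -2.8 -2.3]]
[ 5.346e-01 -1.603e-01 -3.415e-01  1.262e-01  4.000e-04] knob [ 0.50268608 -0.05872417  0.09310135]
mandrel [ 0.53485659 -0.15974321  0.065     ] knob [ 0.50273049 -0.0587699   0.0933263 ] hinge [ 0.60739905 -0.09596196  0.079     ]
```

```bash
cat > q.py <<'E'
from plan import *
import fit2
f=fit2.p; S=lambda q:fit2.S(f,q)
yd=S((0,1,0))-S((0,0,0)); xd=S((1,0,0))-S((0,0,0))
E
python3 - <<'E'
from q import *
k=S(fit2.knob(f))
for z in(.17,.072): 
    a,b=rows([k[0],k[1],z],yd);print(a.round(2),b[0].round(3))
E
```

```text
[-0.51  5.2   3.89] [ 0.012 -0.086 -0.004]
[-0.51  9.12  3.9 ] [ 0.012 -0.086 -0.004]
```

```bash
python3 -m handwheel '[[-0.2,1.2,1.0,0,0,0],[-0.4,2.4,2.0,0,0,0],[-0.5,3.6,3.0,0,-0.09,0],[-0.51,4.8,3.89,0,-0.09,0],[-0.51,5.2,3.89,0.01,-0.09,0]]' 0.4
python3 - <<'E'
from q import *
k=S(fit2.knob(f))
a,b=rows([k[0],k[1],.072],yd);print(a.round(2),b[0].round(3))
c=snap('wrist','wrist2');print(pix(c,k))
E
```

```text
clock: 2.7
eef_pos: [0.5004, -0.0528, 0.1692]
tool_rot: [-0.697, 0.119, -0.116, 0.698]
ft_force: [0.6, -0.1, -0.7]
grip_width: 0.0595
[ 0.18  3.89 -0.2 ] [-0.006  0.041 -0.023]
[[315.12431296 216.71454328]]
```

View pics/wrist2.png

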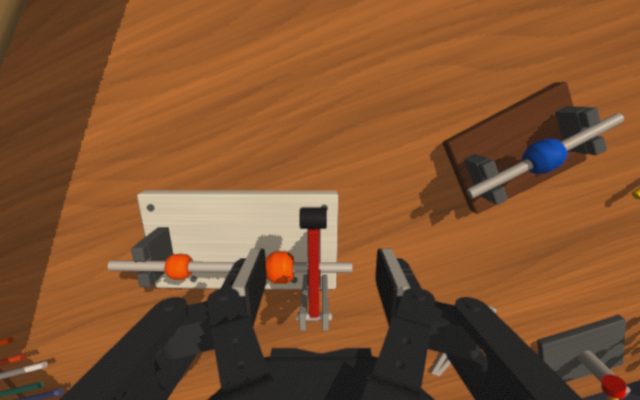

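```bash
python3 -m handwheel '[[0,1.0,0,0,0,0],[0,2.0,0,0,0,0],[0,3.0,0,0,0,0],[0,3.9,0,0,0,0],[0,3.9,0,0,0,0]]' 0.4
python3 - <<'E'
from q import *
k=S(fit2.knob(f))
a,b=rows([k[0],k[1],.072],yd);print(a.round(2),b[0].round(3))
c=snap('wrist','wrist3');print(pix(c,k)); crop('wrist3',160,130,480,370,2,'w3c')
E
```

```text
clock: 3.38
eef_pos: [0.5007, -0.055, 0.0732]
tool_rot: [-0.697, 0.12, -0.118, 0.697]
ft_force: [-0.3, -0.3, -0.8]
grip_width: 0.0603
[ 0.13  0.05 -0.12] [-0.005  0.018 -0.014]
[[315.69761032 285.32246038]]
```

View pics/w3c.png

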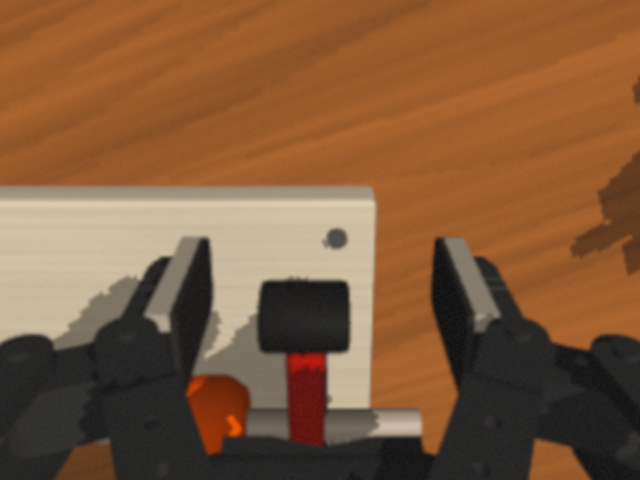

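```bash
python3 -m handwheel '[[0.1,0.05,-0.1,0,0,0],[0.1,0.05,-0.1,0,0,0],[0.1,0.05,-0.1,0,0,0],[0.1,0.05,-0.1,0,0,0],[0.1,0.05,-0.1,0,0,0]]' 0.4
python3 -m handwheel '[[0,0,0,0,0,0],[0,0,0,0,0,0],[0,0,0,0,0,0],[0,0,0,0,0,0],[0,0,0,0,0,0]]' -1
python3 - <<'E'
from q import *
k=S(fit2.knob(f))
a,b=rows([k[0],k[1],.072],yd);print(a.round(2),b[0].round(3),bot.get_obs()['ft_torque'])
c=snap('wrist','wrist4');print(pix(c,k)); crop('wrist4',160,130,480,370,2,'w4c')
E
```

```text
clock: 4.05
eef_pos: [0.5034, -0.0574, 0.0727]
tool_rot: [-0.696, 0.118, -0.119, 0.698]
ft_force: [0.2, 0.1, -0.0]
grip_width: 0.0595
clock: 4.68
eef_pos: [0.5024, -0.0599, 0.0723]
tool_rot: [0.698, -0.119, 0.119, -0.696]
ft_force: [-2.3, -8.0, 0.4]
grip_width: 0.021
[-0.    0.01  0.05] [ 0.021  0.016 -0.002] [-1.37183595  0.30866085  0.13879356]
[[323.76405197 281.04917463]]
```

View pics/w4c.png

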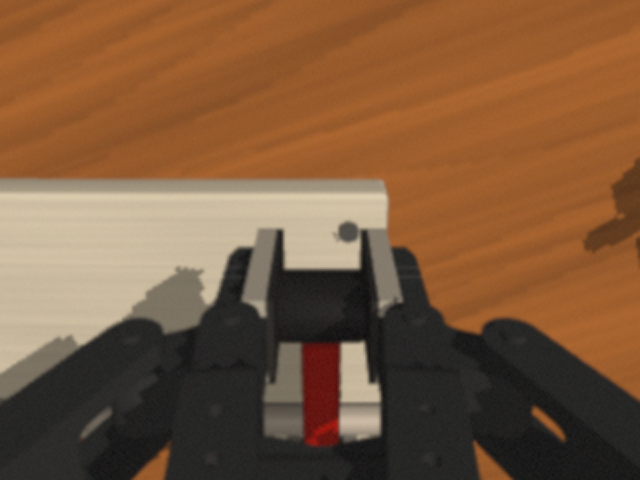

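```bash
python3 -m handwheel '[[0.1,-0.55,-0.08,0,0,0],[0.32,-1.18,-0.08,0,0,0],[0.62,-1.78,-0.08,0,0,0],[1.02,-2.32,-0.08,0,0,0],[1.02,-2.32,-0.08,0,0,0]]' -1
python3 - <<'E'
from q import *
c=snap('wrist','wrist5');crop('wrist5',160,130,480,370,2,'w5c');print(bot.get_obs()['ft_torque'])
E
```

```text
clock: 5.35
eef_pos: [0.5255, -0.0681, 0.1304]
tool_rot: [-0.697, 0.12, -0.118, 0.697]
ft_force: [-4.6, -1.3, -0.4]
grip_width: 0.0209
[-0.17067097  1.08936333 -0.00923643]
```

View pics/w5c.png

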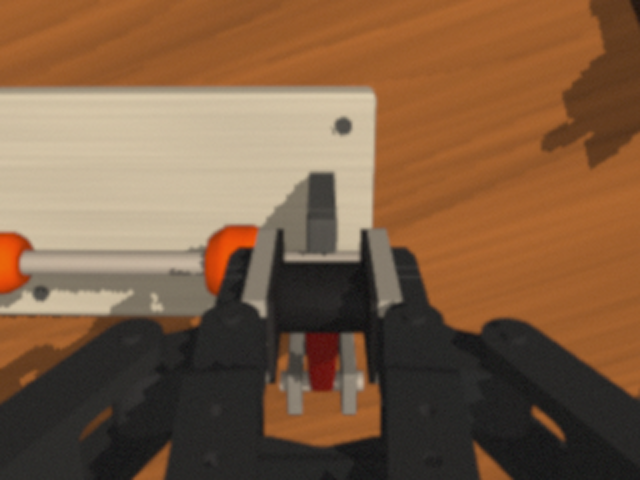

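```bash
python3 -m handwheel '[[0.64,-0.62,0,0,0,0],[1.39,-1.11,0,0,0,0],[2.23,-1.43,0,0,0,0],[3.11,-1.58,0,0,0,0],[3.56,-1.59,0,0,0,0]]' -1
python3 -m handwheel '[[0.2,0,0,0,0,0],[0.45,0.05,0,0,0,0],[0.7,0.08,0,0,0,0],[0.9,0.12,0,0,0,0],[1.0,0.13,0,0,0,0]]' -1
python3 - <<'E'
from q import *
print(fit2.S(f,(.047+.112*.2272,.085,.079+.112*.9738)),cur()[0],bot.get_obs()['ft_torque'])
E
```

```text
clock: 6.02
eef_pos: [0.6102, -0.0979, 0.1704]
tool_rot: [-0.697, 0.119, -0.118, 0.697]
ft_force: [-5.0, -1.4, 2.7]
grip_width: 0.0208
clock: 6.65
eef_pos: [0.6338, -0.106, 0.1672]
tool_rot: [-0.697, 0.119, -0.119, 0.697]
ft_force: [-5.2, -2.7, 4.3]
grip_width: 0.0206
[ 0.63137671 -0.10448199  0.1880656 ] [ 0.63375685 -0.10604808  0.16716726] [-0.32432305  1.33177154 -0.0663987 ]
```

```bash
python3 -m handwheel '[[0.1,0.02,0,0,0,0],[0.2,0.05,0,0,0,0],[0.2,0.05,0,0,0,0],[0.2,0.05,0,0,0,0],[0.2,0.05,0,0,0,0]]' -1
python3 - <<'E'
from q import *
c=snap('side','side6');print(pix(c,S((.06,.085,.15))))
crop('side6',270,130,390,270,5,'s6c'); print(cur()[0],bot.get_obs()['ft_torque'])
E
```

```text
clock: 7.28
eef_pos: [0.6387, -0.1078, 0.1658]
tool_rot: [-0.697, 0.119, -0.119, 0.697]
ft_force: [-4.2, -3.6, 2.6]
grip_width: 0.0209
[[347.33138002 191.3873239 ]]
[ 0.63878256 -0.107764    0.16587525] [-0.49061347  1.05870005  0.08183751]
```

View pics/s6c.png

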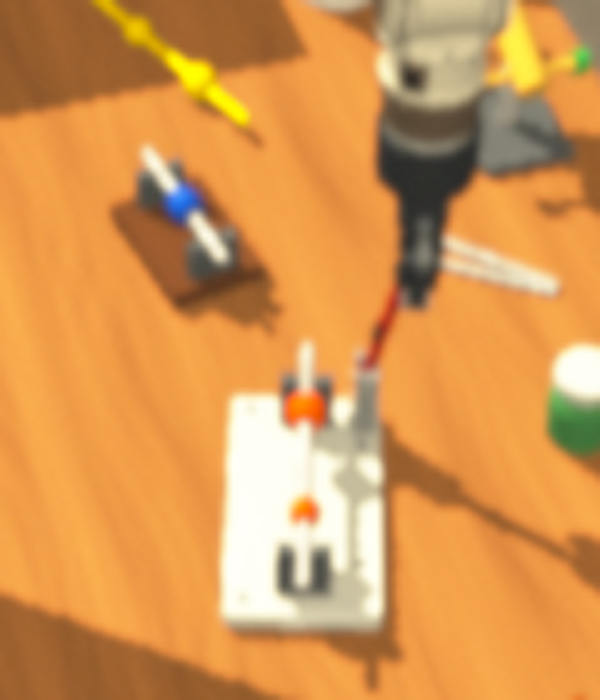

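```bash
python3 -m handwheel '[[0.1,0.03,-0.03,0,0,0],[0.2,0.06,-0.06,0,0,0],[0.2,0.06,-0.06,0,0,0],[0.2,0.06,-0.06,0,0,0],[0.2,0.06,-0.06,0,0,0]]' -1
python3 -m handwheel '[[0.1,0.03,0,0,0,0],[0.2,0.06,0,0,0,0],[0.2,0.06,0,0,0,0],[0.2,0.06,0,0,0,0],[0.2,0.06,0,0,0,0]]' -1
```

```text
clock: 7.95
eef_pos: [0.6406, -0.1085, 0.1651]
tool_rot: [-0.696, 0.12, -0.117, 0.699]
ft_force: [-12.6, 1.9, 9.7]
grip_width: 0.0207
clock: 8.57
eef_pos: [0.641, -0.1086, 0.1648]
tool_rot: [-0.695, 0.123, -0.113, 0.699]
ft_force: [-25.6, 7.0, 21.2]
grip_width: 0.0209
```

```bash
python3 -m handwheel '[[-0.28,-0.1,0.02,0,0,0],[-0.28,-0.1,0.02,0,0,0],[-0.28,-0.1,0.02,0,0,0],[-0.28,-0.1,0.02,0,0,0],[-0.28,-0.1,0.02,0,0,0]]' -1
python3 -m handwheel '[[0,0,0,0,0,0],[0,0,0,0,0,0],[0,0,0,0,0,0],[0,-0.1,0,0,0,0],[0,-0.3,0,0,0,0]]' 0
python3 -m handwheel '[[0,-0.6,0,0,0,0],[0,-1.2,0,0,0,0],[0,-2,0,0,0,0],[0,-3,0,0,0,0],[0,-4,0,0,0,0]]' 0
python3 - <<'E'
from q import *
p,r=cur();print(p,S((-.06,0.005,.26)))
for t in((-.03,.0,.27),(0,.004,.27)): 
    a,b=rows(S(t),xd);print(a.round(2),[i.round(2) for i in b])
E
```

```text
clock: 9.2
eef_pos: [0.6405, -0.1084, 0.1652]
tool_rot: [-0.696, 0.119, -0.118, 0.698]
ft_force: [-7.2, -0.2, 4.9]
grip_width: 0.0206
clock: 9.82
eef_pos: [0.6416, -0.1093, 0.1728]
tool_rot: [-0.696, 0.119, -0.119, 0.698]
ft_force: [-0.5, -0.9, 0.1]
grip_width: 0.0431
clock: 10.45
eef_pos: [0.6417, -0.1095, 0.2751]
tool_rot: [-0.696, 0.118, -0.119, 0.698]
ft_force: [0.4, 0.1, 0.1]
grip_width: 0.0426
[ 0.64167062 -0.10950528  0.2750936 ] [ 0.47978916 -0.13551846  0.26      ]
[-4.57  0.19 -3.33] [array([-0.02,  9.02, -0.  ]), array([-0.  , -8.98,  0.02])]
[-3.37  0.19 -3.17] [array([-0.02,  9.02, -0.  ]), array([-0.  , -8.98,  0.02])]
```

```bash
python3 -m handwheel '[[-0.7,0,-0.6,0,-0.9,0],[-1.4,0,-1.2,0,-1.8,0],[-2.1,0,-1.9,0,-2.7,0],[-2.8,0,-2.5,0,-3.6,0],[-3.4,0,-3.2,0,-4.5,0]]' 1
python3 -m handwheel '[[0,0,0,0,-0.9,0],[0,0,0,0,-1.8,0],[0,0,0,0,-2.7,0],[0,0,0,0,-3.6,0],[0,0,0,0,-4.48,0]]' 1
python3 - <<'E'
from q import *
p,r=cur();print(p,bot.get_obs()['joint_pos'])
c=snap('wrist','wrist7');top=snap('top','top7')
a,b=rows(S((0,.004,.27)),xd);print(a.round(2),[i.round(2) for i in b])
E
```

```text
clock: 11.08
eef_pos: [0.5344, -0.1571, 0.2743]
tool_rot: [-0.689, -0.16, 0.158, 0.689]
ft_force: [-1.0, 0.9, -0.0]
grip_width: 0.0852
clock: 11.7
eef_pos: [0.5351, -0.157, 0.2742]
tool_rot: [0.577, 0.41, -0.409, -0.576]
ft_force: [0.1, -0.3, -0.1]
grip_width: 0.0857
[ 0.5351354  -0.15697128  0.2742357 ] [-0.28628147  0.34360692  0.25662973  1.48164284  0.001755   -1.52151111]
[ 0.03  0.16 -0.03] [array([  0.02, -18.  ,  -0.02]), array([0.01, 0.  , 0.01])]
```

View pics/wrist7.png

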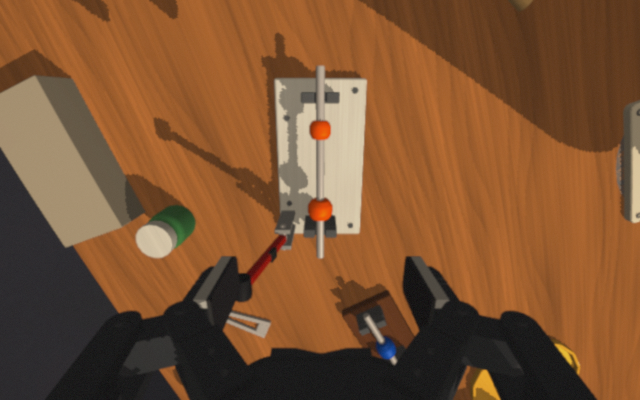

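```bash
python3 - <<'E'
from q import *
c=load('wrist7')
m=lambda y:S((0,y+f[4],.065))
print(pix(c,[m(-.05),m(.05),m(-.12),m(.12),fit2.S(f,(.047+.112*np.cos(1.8+0)*-1,.085,.079+.112*np.sin(1.8)))]).round(1))
print(onplane(c,[[320,130],[320,210]],.065), m(-.05),m(.05))
crop('wrist7',230,50,410,300,3,'w7c')
E
```

```text
[[320.1 130. ]
 [319.8 208.9]
 [320.4  66.3]
 [319.5 256.6]
 [241.9 288.3]]
[[ 0.51823731 -0.20690183  0.065     ]
 [ 0.55180262 -0.11108983  0.065     ]] [ 0.51811547 -0.20685727  0.065     ] [ 0.55159772 -0.11262915  0.065     ]
```

View pics/w7c.png

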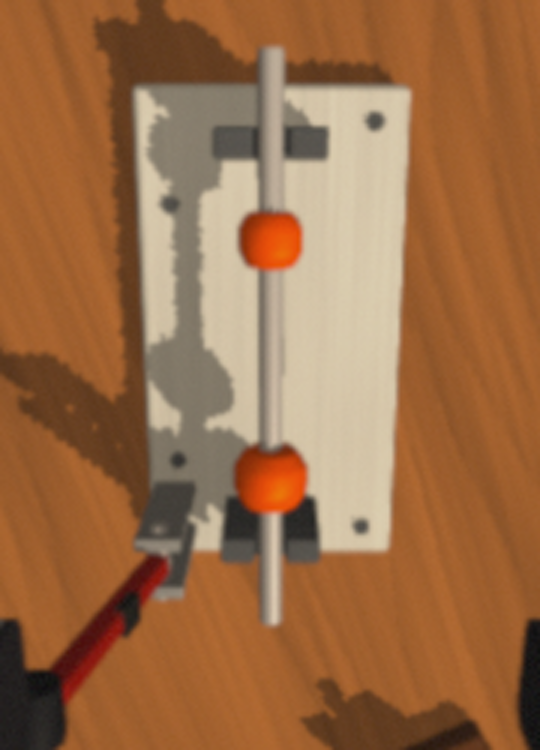

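```bash
python3 -m handwheel '[[0.1,1.4,-0.03,0,0,0],[0.1,2.8,-0.03,0,0,0],[0.1,4.2,-0.03,0,0,0],[0.1,5.4,-0.03,0,0,0],[0.1,6.2,-0.03,0,0,0]]' 1
python3 - <<'E'
from q import *
c=snap('wrist','wrist8');p,r=cur();print(p)
a,b=rows(S((0,.006,.045)),xd);print(a.round(2),[i.round(2) for i in b])
E
```

```text
clock: 12.42
eef_pos: [0.5362, -0.1544, 0.1169]
tool_rot: [-0.578, -0.407, 0.407, 0.579]
ft_force: [-0.2, -0.6, -0.0]
grip_width: 0.085
[ 0.53473635 -0.15400276  0.11444411]
[-0.    2.78 -0.09] [array([-1.000e-02,  1.799e+01, -4.000e-02]), array([-0.03, -0.01,  0.01])]
```

View pics/wrist8.png

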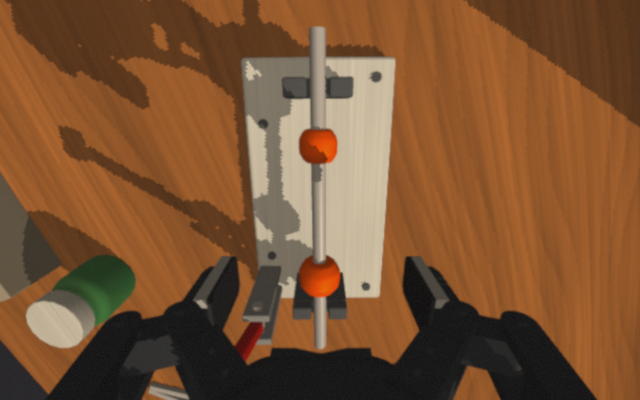

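```bash
python3 -m handwheel '[[0,0.8,0,0,0,0],[0,1.6,0,0,0,0],[0,2.3,0,0,0,0],[0,2.85,0,0,0,0],[0,2.85,0,0,0,0]]' 1
python3 - <<'E'
from q import *
c=snap('wrist','wrist9')
for i in range(2):
    p,r=cur();print(p);bot.camera('top')
a,b=rows(S((0,.006,.045)),xd);print(a.round(2),[i.round(2) for i in b])
E
```

```text
clock: 13.1
eef_pos: [0.5361, -0.1542, 0.046]
tool_rot: [-0.577, -0.408, 0.408, 0.578]
ft_force: [-0.4, 0.6, 0.6]
grip_width: 0.0854
[ 0.53662616 -0.15441054  0.04666718]
[ 0.53702771 -0.15455813  0.04712398]
[-0.01  0.09  0.02] [array([ 2.0e-02, -1.8e+01, -1.0e-02]), array([0.01, 0.  , 0.01])]
```

View pics/wrist9.png

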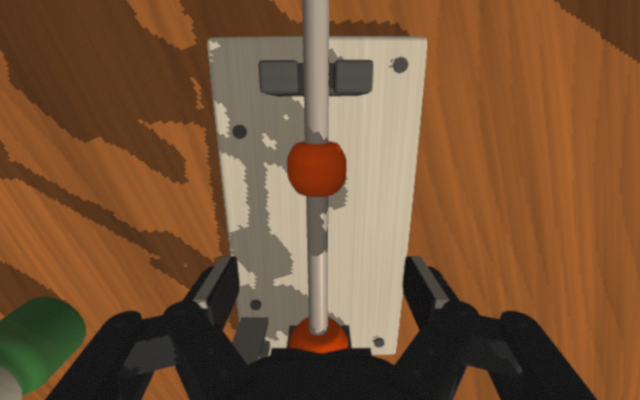

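```bash
python3 -m handwheel '[[0,0.05,0,0,0,0],[0,0.05,0,0,0,0],[0,0.05,0,0,0,0],[0,0.05,0,0,0,0],[0,0.05,0,0,0,0]]' -1
python3 -m handwheel '[[0,0,0,0,0,0],[0,0,0,0,0,0],[0,0,0,0,0,0],[0,0,0,0,0,0],[0,0,0,0,0,0]]' -1
python3 - <<'E'
from q import *
c=snap('wrist','wrist10');p,r=cur();print(p,bot.get_obs()['ft_torque'])
E
```

```text
clock: 13.88
eef_pos: [0.5367, -0.1545, 0.0454]
tool_rot: [-0.577, -0.409, 0.407, 0.578]
ft_force: [0.0, 0.2, 0.6]
grip_width: 0.0083
clock: 14.5
eef_pos: [0.5367, -0.1544, 0.0453]
tool_rot: [-0.577, -0.409, 0.407, 0.578]
ft_force: [-0.8, -0.5, 2.6]
grip_width: 0.0081
[ 0.53669931 -0.15444357  0.04535717] [ 0.00733757 -0.01107759 -0.06842183]
```

View pics/wrist10.png

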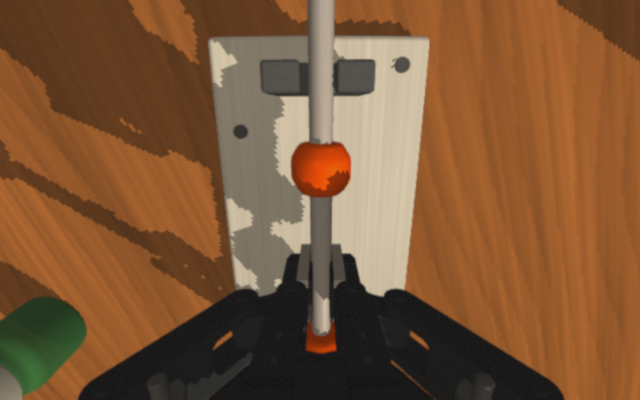

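```bash
python3 -m handwheel '[[0,-0.1,0,0,0,0],[0,-0.3,0,0,0,0],[0,-0.5,0,0,0,0],[0,-0.8,0,0,0,0],[0,-1,0,0,0,0]]' -1
python3 - <<'E'
from q import *
c=snap('wrist','wrist11');snap('side','side11');crop('side11',270,130,390,270,5,'s11c');print(bot.get_obs()['ft_force'],bot.get_obs()['ft_torque'])
E
```

```text
clock: 15.18
eef_pos: [0.5367, -0.1545, 0.0709]
tool_rot: [-0.577, -0.409, 0.407, 0.578]
ft_force: [-0.0, -0.7, -2.0]
grip_width: 0.008
[-0.23218449 -0.44650058 -1.5436148 ] [ 0.01408275  0.01363511 -0.00459633]
```

View pics/wrist11.png

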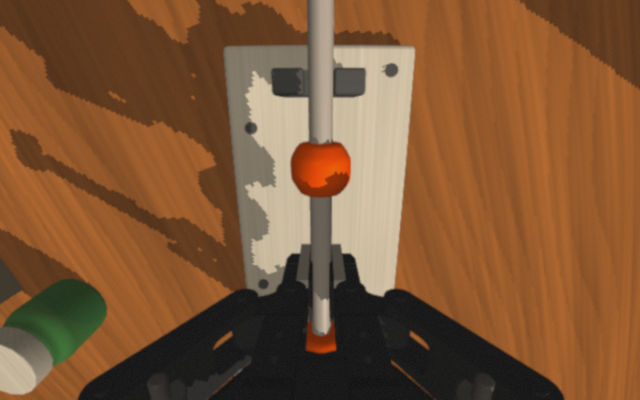

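View pics/s11c.png

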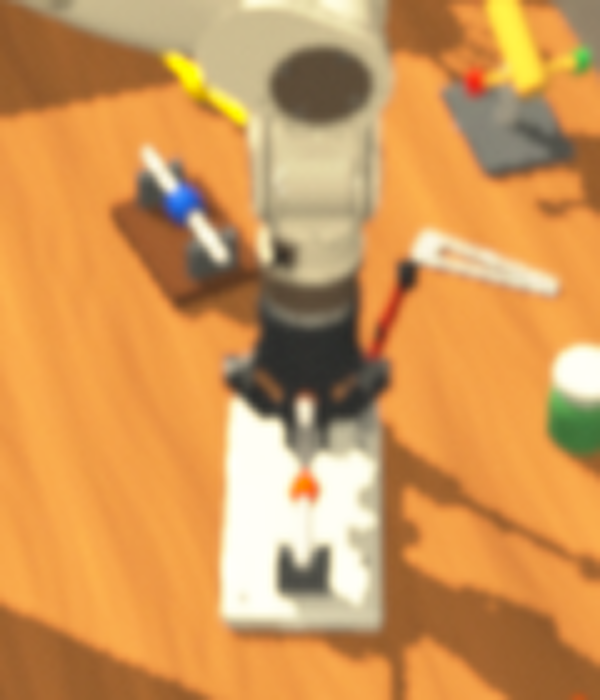

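```bash
python3 -m handwheel '[[0,-0.6,0,0,0,0],[0,-1.2,0,0,0,0],[0,-1.8,0,0,0,0],[0,-2.3,0,0,0,0],[0,-2.6,0,0,0,0]]' -1
python3 -m handwheel '[[0,-0.6,0,0,0,0],[0,-1.2,0,0,0,0],[0,-1.7,0,0,0,0],[0,-2.0,0,0,0,0],[0,-2.2,0,0,0,0]]' -1
python3 -m handwheel '[[0,0,0,0,0,0],[0,0,0,0,0,0],[0,0,0,0,0,0],[0,0,0,0,0,0],[0,0,0,0,0,0]]' -1
python3 - <<'E'
from q import *
c=snap('wrist','wrist12');s=snap('side','side12');crop('side12',270,110,390,270,5,'s12c');p,r=cur();print(r.as_matrix().round(3),bot.get_obs()['joint_vel'].round(3))
t=snap('top','top12');crop('top12',260,130,420,240,5,'t12c')
dz=.145+.065
print('pred',pix(c,[S((0,-.05+f[4],dz)),S((0,-.12+f[4],dz))]))
K=lambda a:S((.047-.112*np.cos(a),.085,.079+.112*np.sin(a)))
for a in(1.6,1.7,1.8):print(a,pix(s,K(a)),pix(t,K(a)))
E
```

```text
clock: 15.9
eef_pos: [0.5369, -0.1547, 0.1365]
tool_rot: [0.578, 0.409, -0.407, -0.577]
ft_force: [-0.4, -0.6, -1.4]
grip_width: 0.008
clock: 16.52
eef_pos: [0.5365, -0.1546, 0.1906]
tool_rot: [-0.577, -0.409, 0.407, 0.578]
ft_force: [0.5, 0.7, -2.5]
grip_width: 0.0079
clock: 17.15
eef_pos: [0.5363, -0.1546, 0.19]
tool_rot: [-0.577, -0.408, 0.408, 0.578]
ft_force: [0.6, -0.0, -1.3]
grip_width: 0.008
[[ 0.334  0.001 -0.943]
 [ 0.943  0.002  0.334]
 [ 0.002 -1.     0.   ]] [-0.001  0.    -0.     0.001 -0.001  0.   ]
pred [[318.95181868 169.67812196]
 [318.65652139 -18.6950317 ]]
1.6 [[345.26328527 183.75114551]] [[315.92309161 163.33357439]]
1.7 [[348.21602626 184.00222613]] [[317.1529549  159.82739338]]
1.8 [[351.11237338 184.4601726 ]] [[318.36032318 156.482541  ]]
```

View pics/wrist12.png

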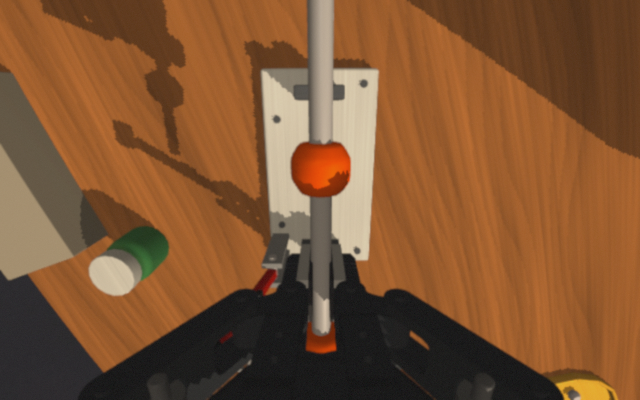

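View pics/s12c.png

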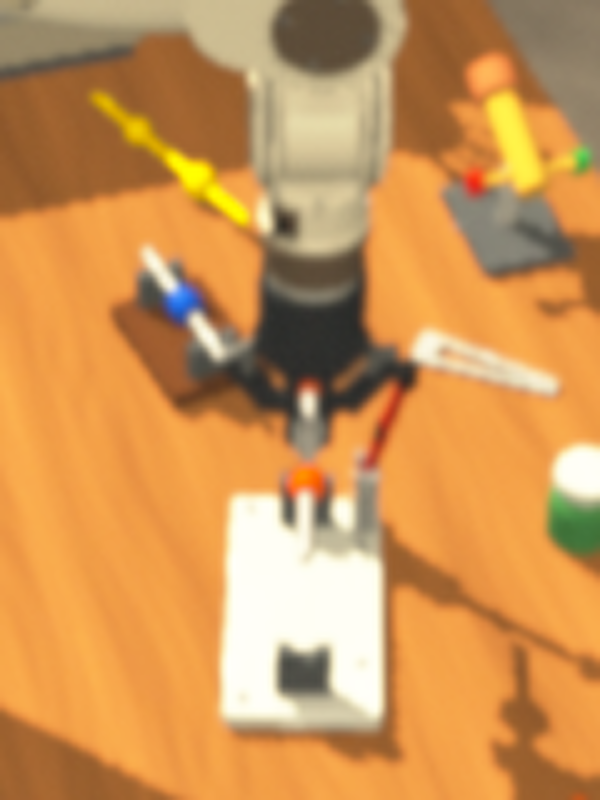

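View pics/t12c.png

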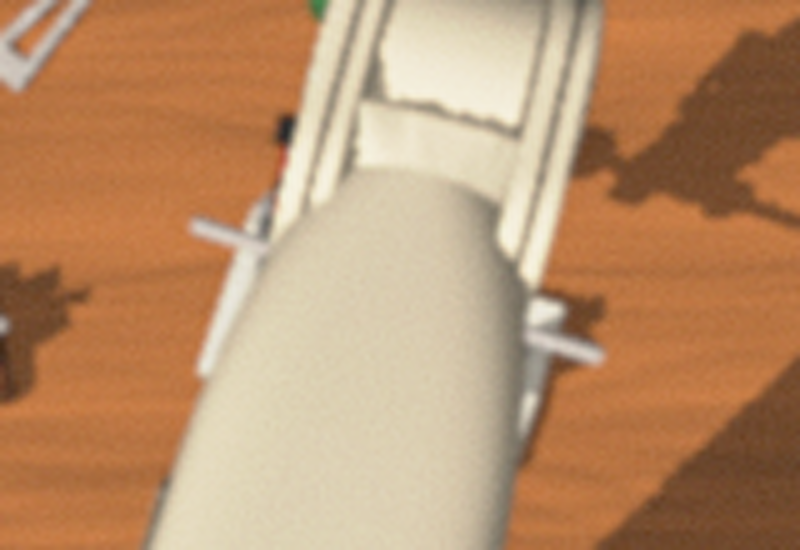

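```bash
python3 -c "
from workcell import bot
print(bot.job_done())
o=bot.get_obs();print(o['clock'],o['eef_pos'],o['grip_width'],o['ft_force'])"
```

```text
the job is handed in; nothing more can be done
None
the job is handed in; nothing more can be done
```

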